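# Rinsed tasting tumbler onto the drying peg

### The job

Take the rinsed tumbler that lies sloping in the draining cradle, mouth end low, and put it upside down over the empty drying peg, lowering it gently (not dropping it) until its rim sits flat on the stand; then let go. Leave the other tumbler on its own peg and do not knock over the bottle, the doll or the boxed candle that stand around.

Things in the scene. Friction and masses are not known exactly. Their poses are not given: they have to be found in the camera images.
- tumbler: White ceramic straight tumbler lying in the cradle: 52 mm across, 120 mm long, wall 3.5 mm (inside 45 mm across, 114 mm deep), 0.11-0.21 kg. Origin: centre of its closed bottom's outer face; own z runs along the centre line to the mouth. At the start z points 30 degrees below level, roughly to the robot's left (+y, within 25 degrees); the bottom is the upper, right-hand end. Sides free for 70 mm from the bottom.
- tumbler_rim (a point): Centre of the tumbler's mouth, in the plane of its rim, 120 mm from its origin.
- cradle: Fixed draining cradle: two steel rods (8 mm thick, 34 mm between centres) over a grey drip tray 150 x 76 x 12 mm. Origin: centre of the tray's underside; x points the way the rods slope down (30 degrees) to ends turned up 20 mm that stop the rim; rods' upper end about 85 mm above the counter. The tumbler comes out freely straight up.
- free_stand: Fixed empty drying stand: wooden disc 88 mm across and 14 mm thick with one upright round peg in the middle, 24 mm thick with a rounded tip, tip 100 mm above the counter (86 mm above the disc). Origin: centre of the disc's underside, z up. It and taken_stand may change places.
- free_stand_tip (a point): Top of the empty peg, on its axis, 100 mm above the counter.
- free_stand_seat (a point): Centre of the disc's upper face (14 mm above the counter), on the peg's axis, where the rim must sit.
- taken_stand: Fixed drying stand of the same make, whose peg already carries the other tumbler. Origin: centre of the disc's underside.
- other_tumbler: Second tumbler of the same make, upside down on taken_stand, loose, its bottom 134 mm above the counter. Origin: centre of its closed bottom (now its top); its z points down.
- lotion_bottle: White lotion bottle with a cap, 39 mm across, 150 mm high, standing at the far left, behind the cradle. Origin: centre of its underside, z up.
- doll: Small turned wooden doll, 30 mm across, 100 mm high, standing behind the stands. Origin: centre of its underside, z up.
- candle: Boxed white candle, 53 x 53 x 64 mm, standing behind the stands. Origin: centre of its underside, z up.
Things that resemble listed ones, but are neither listed nor needed, are in the scene too. What is shaped like the other_tumbler but pink or purple is not meant.

How it is judged:
By the outcome, as a careful person would: the job done as asked, in the order asked, and still so for the second after the job is handed in, with the robot touching nothing.
It also fails if it takes over 42 s, if anything falls off the work surface, if the arm or the gripper's body presses on something with over 40 N, if the wrist force passes 120 N, or if a joint passes its speed limit or range.

### The arm

A 6-joint arm with a two-finger parallel gripper is mounted at the origin on a cart in front of the work surface, level with it; the furniture and walls round the work are solid. World frame = base frame: x ahead of the robot, y to its left, z up, the work surface at z = 0. Lengths are in m, angles in rad, forces in N, time in s.
With the tool pointing down it reaches from about 0.375 to 0.9 m from the base axis. Payload 3.1 kg.
Tool frame: the origin (TCP) lies at the very end of the fingers, on their centre line; the grasp point (between the pads) lies 19 mm behind it; z points along the fingers, y is the direction in which the jaws open and shut (so a half turn about z gives the same grasp; the last joint's range is limited). The gripper opens to 87 mm and grips with 3 to 60 N. Pads are 19 mm wide; open, the fingers measure 117 mm over their backs; the gripper's body (75 mm by 190 mm) begins 51 mm behind the grasp point.
Start: joints at [1.044, 0.527, 1.433, -0, 1.181, -0.178], TCP at [0.214, 0.587, 0.223] pointing down, gripper open.
Joint ranges: [-3.08, 3.08], [-0.75, 2.2], [0.22, 2.44], [-1.43, 4.57], [0, 2.65], [-2.85, 2.85]. Speed limits (rad/s): [2.79, 2.79, 3.14, 3.14, 3.14, 3.14].

### API

Orientations are given as a unit quaternion [x, y, z, w].
In Python, from rig import robot gives the robot as it stands. The module is installed in compiled form; this text tells all that it offers.
- The arm moves only by the tool carry_out, never from a script. Its argument "series" is a list of rows, each a list of 7 numbers: the shift along the tool's x, y, z in mm, then the turn, a rotation vector about the tool's x, y, z in degrees, then the gripper command: -1 is shut, 1 is fully open, values between are in proportion. In form: [[tx, ty, tz, rx, ry, rz, claw], ...]. A call has 1 to 8 rows; each row is the pose to reach, as a shift and turn from the pose measured when the call began, along the tool's axes at that moment; what a row does not reach only later rows make up. A row lasts 1/8 s, in which the tool goes at most 62.5 mm and 10.7 degrees, less where a joint would pass 70% of its speed; a pose out of reach is approached as far as the arm can. A call with a gripper value outside its range is refused whole. The fingers move at their own pace and stop on an object; "force" is the grip in N (left out, the last holds). Time passes only in rows, so rows that repeat a pose let the fingers close. It gives the time, the measured TCP pose, the force and the opening at its end, in the units of the state.
- robot.get_obs(): the state, without advancing time (a new reading comes with each control period).
- robot.camera(name): name is "side" or "top" or "wrist"; returns a dict with "pixels" (384x512x3 uint8, red, green, blue), "fx", "fy", "cx", "cy" (pixels), "k1" (the pictures are not rectified: a ray, as slopes to the right and down, at radius r is drawn at 1 + k1 r^2 times it, then the intrinsics apply), "position" and "attitude" of the camera in the world. Camera axes: x right, y down, z forward; pixel columns grow to the right and rows downward; lengths in m; the calibration is good to about 2 mm. A picture is of the moment at which its call begins. There is no depth.
- robot.hand_in(): hands the job in, once; it reports no verdict.
The state is a dict: "time": time; "q": joint angles; "joint_velocities": joint speeds; "joint_torque": joint torques, N m; "position": TCP position; "tool_rot": TCP orientation; "ft_force": force on the tool from outside, world axes, zero at the start; "moment": the same for the moment, N m; "grip_width": finger opening in m.
Only numpy, scipy, OpenCV 4.12 (cv2) and the standard library are available. Lean on these libraries where they do the work, as an engineer would, in place of code of your own. Each camera call takes 0.05 s, during which the arm holds its last target.

## Working session

There is one attempt and no reset: what is moved stays moved. The work goes in short steps, Python scripts to look and compute and a tool call to move; the robot and the scene stay as the last step left them, time stands still between calls to the robot, and variables do not carry over. Pictures are saved under pics/ and viewed, and the job is handed in when it is done.

Besides the shell and the picture viewer there is one more tool, called in YAML: its name, and indented under it one key for each argument. carry_out: Moves the arm, as the interface text tells. Its arguments: {"type":"object","properties":{"series":{"type":"array"},"force":{"type":"number"}},"required":["series"]}

```bash
mkdir -p pics; python3 - <<'E'
from rig import robot
import cv2,numpy as np
for n in ["side","top","wrist"]:
    c=robot.camera(n); cv2.imwrite(f"pics/{n}0.png",c["pixels"][:,:,::-1])
    print(n,c["fx"],c["fy"],c["cx"],c["cy"],c["k1"],c["position"],c["attitude"])
print(robot.get_obs())
E
```

```text
side 358.0330025467959 358.0330025467959 251.18643196068527 195.79758985068807 -0.02216597547461851 [0.58829212 0.84696655 0.49058668] [ 0.0114528   0.84179439 -0.53964229 -0.00610218]
top 350.4640019059772 350.4640019059772 257.7920876447093 189.3567789934075 -0.07650277894677003 [0.40060533 0.00922752 1.21948531] [ 0.71267244 -0.69752093  0.04963436 -0.05566842]
wrist 336.6599223982684 336.6599223982684 253.11896295908025 186.57892286979472 0.029144295130202433 [0.13719534 0.61295828 0.38460774] [0.81011179 0.56758005 0.08341745 0.12088551]
{'time': 0.15, 'q': array([ 1.04349265e+00,  5.28261714e-01,  1.43359950e+00, -8.47523057e-06,
        1.18141514e+00, -1.78491303e-01]), 'joint_velocities': array([-5.26679208e-04, -2.77006894e-03, -5.26946623e-03, -1.77941922e-05,
        1.30656555e-03, -1.67725338e-03]), 'joint_torque': array([ 1.96558876e-04, -4.40430021e+01, -1.76842493e+01,  6.32874970e-02,
        5.52456651e-02, -9.27342717e-05]), 'position': array([0.21329564, 0.58687931, 0.22179355]), 'tool_rot': array([ 1.73521715e-01,  9.84829684e-01, -7.91328598e-04, -2.87282207e-04]), 'ft_force': array([-1.61534704,  0.14784937, -0.34392049]), 'moment': array([ 0.01674965,  0.0317007 , -0.01964983]), 'grip_width': 0.08699484326454893}
```

View pics/side0.png

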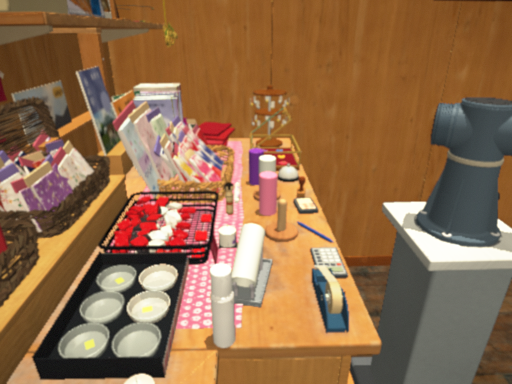

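View pics/top0.png

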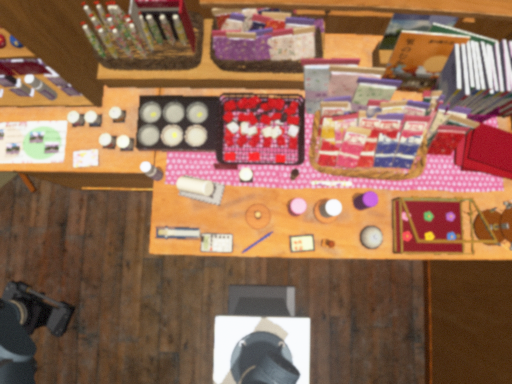

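View pics/wrist0.png

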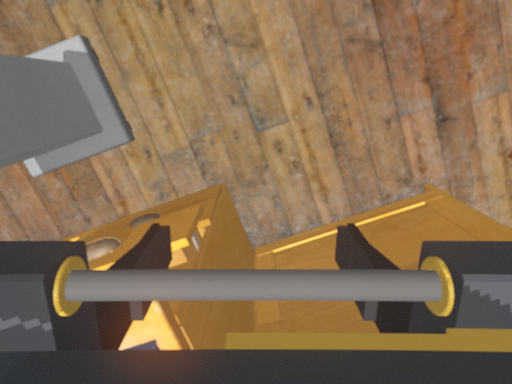

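Side: tumbler in the cradle near (248,255), free stand with peg near (282,215), and pink, white and purple look-alikes near (265,180). Top: tumbler near (195,186), free peg near (258,215), white tumbler on its stand near (331,207).

```bash
cat > h.py <<'E'
import numpy as np,cv2
from scipy.spatial.transform import Rotation as R
def ray(c,u,v):
    K=np.array([[c["fx"],0,c["cx"]],[0,c["fy"],c["cy"]],[0,0,1.]])
    p=cv2.undistortPoints(np.array([[[u,v]]],float),K,np.array([c["k1"],0,0,0.]))[0,0]
    d=R.from_quat(c["attitude"]).as_matrix()@np.array([p[0],p[1],1]); return np.array(c["position"]),d/np.linalg.norm(d)
def plane(c,u,v,z):
    o,d=ray(c,u,v); return o+d*(z-o[2])/d[2]
def proj(c,P):
    p=R.from_quat(c["attitude"]).as_matrix().T@(np.asarray(P,float)-c["position"])
    K=np.array([[c["fx"],0,c["cx"]],[0,c["fy"],c["cy"]],[0,0,1.]])
    return cv2.projectPoints(p[None,None],np.zeros(3),np.zeros(3),K,np.array([c["k1"],0,0,0.]))[0].ravel()
def tri(a,b):
    (o1,d1),(o2,d2)=a,b
    s=np.linalg.lstsq(np.c_[d1,-d2],o2-o1,rcond=None)[0]
    p,q=o1+s[0]*d1,o2+s[1]*d2
    return (p+q)/2,np.linalg.norm(p-q)
def crop(c,x0,y0,w,h,f,name):
    cv2.imwrite(name,cv2.resize(c["pixels"][y0:y0+h,x0:x0+w,::-1],None,fx=f,fy=f,interpolation=cv2.INTER_NEAREST))
E
python3 - <<'E'
from h import *
from rig import robot
c=robot.camera("top"); crop(c,140,150,230,110,3.4,"pics/topc.png")
c=robot.camera("side"); crop(c,195,135,130,180,3.3,"pics/sidec.png")
E
```

```text
(no output)
```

View pics/topc.png

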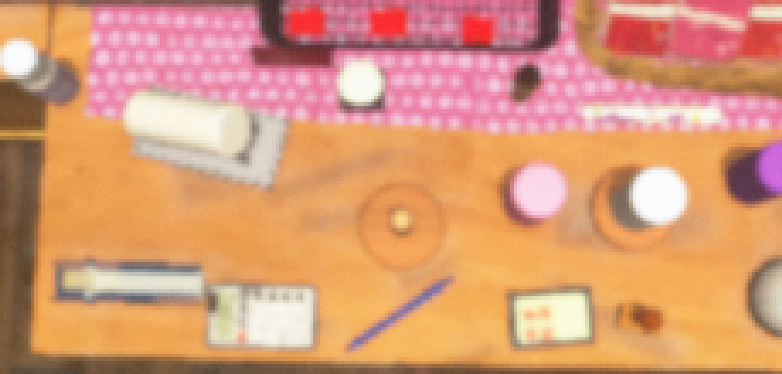

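View pics/sidec.png

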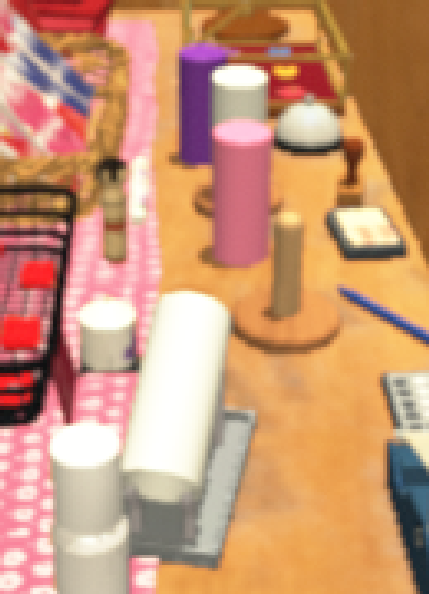

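```bash
python3 - <<'E'
from h import *
from rig import robot
for n,(x0,y0,x1,y1) in {"top":(172,170,220,202),"side":(225,215,280,300)}.items():
    c=robot.camera(n); im=c["pixels"][y0:y1,x0:x1]; h=cv2.cvtColor(im,cv2.COLOR_RGB2HSV)
    m=((h[...,1]<70)&(h[...,2]>(165 if n=="top" else 150))).astype(np.uint8)
    k,l,s,ce=cv2.connectedComponentsWithStats(m); i=1+np.argmax(s[1:,4]); m=(l==i).astype(np.uint8)
    print(n,s[i],ce[i]+[x0,y0])
    ct=max(cv2.findContours(m,0,1)[0],key=cv2.contourArea); print(cv2.minAreaRect(ct+np.array([x0,y0])))
    o=im[:,:,::-1].copy(); o=cv2.resize(o,None,fx=8,fy=8,interpolation=0)
    for s_,col in((1,(0,255,0)),): cv2.drawContours(o,[ct*8+4],-1,col,1)
    for g in range(0,o.shape[1],80): cv2.putText(o,str(x0+g//8),(g,10),0,.35,(255,0,0)); cv2.line(o,(g,0),(g,5),(0,0,0))
    for g in range(0,o.shape[0],80): cv2.putText(o,str(y0+g//8),(0,g+10),0,.35,(255,0,0))
    cv2.imwrite(f"pics/m_{n}.png",o[:600])
E
```

```text
top [  4   5  44  27 886] [198.37020316 188.20428894]
((197.7991943359375, 188.2090301513672), (44.543582916259766, 24.354114532470703), 5.194429397583008)
side [   0    8   47   77 2231] [247.78529807 262.40519946]
((248.0, 261.0), (76.0, 46.0), 90.0)
```

View pics/m_top.png

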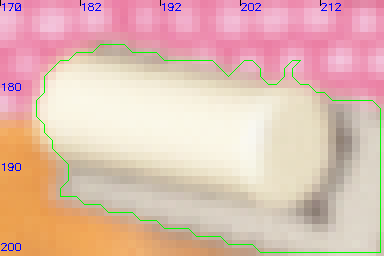

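View pics/m_side.png

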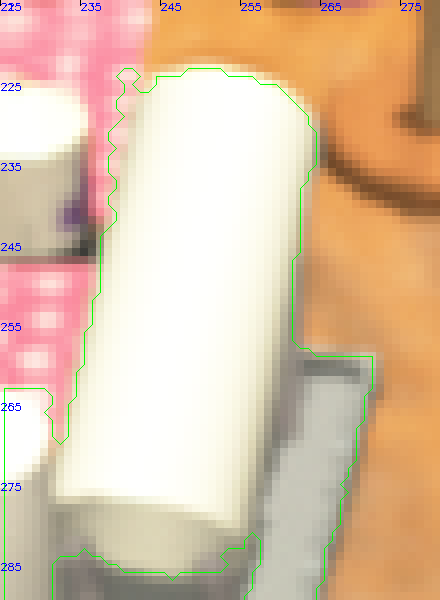

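```bash
python3 - <<'E'
from h import *
from rig import robot
t=robot.camera("top"); s=robot.camera("side")
print("top edge of bottom",tri(ray(t,203.6,187.5),ray(s,248.9,222.9)))
for z in(.08,.09,.1,.11): print(z,plane(t,208.4,187.9,z))
# axis dir in the top view: edges
U=[(172+90/8-.5,170+48/8-.5),(172+250/8-.5,170+78/8-.5)]; L=[(172+60/8-.5,170+157/8-.5),(172+262/8-.5,170+203/8-.5)]
for P in(U,L): print([plane(t,*p,.07) for p in P])
# peg: tip & disc
def find(c,box):
    pass
x=lambda u,v:(140+u/3.4-.15,150+v/3.4-.15)
print("tip z.1",plane(t,*x(401,220),.1),"disc z.014",plane(t,*x(401,226),.014))
xs=lambda u,v:(195+u/3.3-.15,135+v/3.3-.15)
print("side tip",tri(ray(t,*x(401,220)),ray(s,*xs(288,213))),"disc",plane(s,*xs(287,317),.014))
print("other top",plane(t,*x(658,195),.134))
print("pink top",plane(t,*x(539,191),.12), "candle",plane(t,*x(361,83),.064),"doll",plane(t,*x(531,75),.1),"bottle",plane(t,*x(18,58),.15))
print("tray corners",[plane(t,*x(*p),.012) for p in((287,122),(270,186))])
im=s["pixels"][260:295,225:265]; im=cv2.resize(im,None,fx=14,fy=14,interpolation=2)[:,:,::-1]
im=np.clip((im.astype(float)-90)*255/165,0,255); im=255*(im/255)**2.5
cv2.imwrite("pics/rim.png",im.astype(np.uint8))
E
```

```text
top edge of bottom (array([0.57198446, 0.19172416, 0.12633653]), np.float64(0.009885869878082211))
0.08 [0.57305646 0.18385533 0.08      ]
0.09 [0.57154305 0.18232281 0.09      ]
0.1 [0.57002963 0.1807903  0.1       ]
0.11 [0.56851622 0.17925778 0.11      ]
[array([0.61482428, 0.27364924, 0.07      ]), array([0.60340158, 0.20561132, 0.07      ])]
[array([0.56838698, 0.28373985, 0.07      ]), array([0.55087663, 0.19821059, 0.07      ])]
tip z.1 [0.48716744 0.01887733 0.1       ] disc z.014 [0.48774032 0.01948489 0.014     ]
side tip (array([0.48778604, 0.0188097 , 0.09862576]), np.float64(0.001034009639973434)) disc [0.48772122 0.0333498  0.014     ]
other top [ 0.51223862 -0.21635517  0.134     ]
pink top [ 0.51518546 -0.10858156  0.12      ] candle [0.62442359 0.06165637 0.064     ] doll [ 0.62865121 -0.10252436  0.1       ] bottle [0.62515068 0.37646383 0.15      ]
tray corners [array([0.59216715, 0.13899328, 0.012     ]), array([0.5257297 , 0.15398775, 0.012     ])]
```

View pics/rim.png

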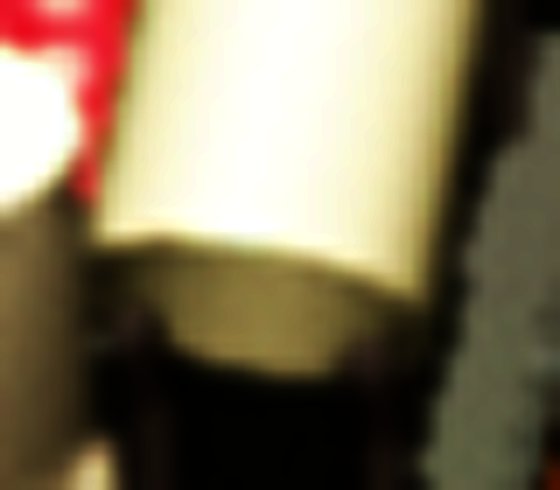

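```bash
python3 - <<'E'
from h import *
from rig import robot
t=robot.camera("top"); s=robot.camera("side")
B=np.array([.5695,.180,.103])
for yaw in (9,12,15):
    a=np.radians(yaw); h=np.array([np.sin(a),np.cos(a),0]); ax=.866*h-[0,0,.5]; n=np.array([np.cos(a),-np.sin(a),0]); up=.5*h+[0,0,.866]
    print(yaw,"rim side",proj(s,B+.12*ax),"B side",proj(s,B), "sil side L/R",[proj(s,B+.06*ax+k*.026*n) for k in(1,-1)])
    print("  top-view edges",[proj(t,B+d*ax+k*.026*n) for k in(1,-1) for d in (0,.12)])
E
```

```text
9 rim side [245.49817666 283.29086115] B side [252.27779177 230.10646398] sil side L/R [array([236.53813828, 254.55997297]), array([261.65659491, 256.40245858])]
  top-view edges [array([210.09076852, 180.1252343 ]), array([182.98744829, 177.9199303 ]), array([206.90440457, 195.7761779 ]), array([179.81314712, 192.6997772 ])]
12 rim side [242.76112796 283.01704288] B side [252.27779177 230.10646398] sil side L/R [array([235.37179659, 254.07610597]), array([260.24689324, 256.66204485])]
  top-view edges [array([210.49848148, 180.20879698]), array([183.74122349, 176.4703618 ]), array([206.49432544, 195.69098407]), array([179.80187328, 191.07265257])]
15 rim side [240.06070792 282.65265692] B side [252.27779177 230.10646398] sil side L/R [array([234.25959296, 253.55964324]), array([258.8108967 , 256.87926981])]
  top-view edges [array([210.90080161, 180.31345702]), array([184.56850828, 175.06083122]), array([206.08982971, 195.5844515 ]), array([179.87614606, 189.44653828])]
```

```bash
cat >> h.py <<'E'
def mv(o,P,Rm):
    "shift (mm) and turn (deg) in tool axes from obs o to TCP P, matrix Rm"
    R0=R.from_quat(o["tool_rot"])
    return (R0.inv().apply(np.asarray(P)-o["position"])*1000).round(1),np.degrees((R0.inv()*R.from_matrix(Rm)).as_rotvec()).round(2)
def tool(yaw,th):
    "jaw y along n at yaw (deg from -y.. n=(cos,-sin)), tool z tilted th toward h"
    a,t=np.radians([yaw,th]); h=np.array([np.sin(a),np.cos(a),0]); y=np.array([np.cos(a),-np.sin(a),0])
    z=np.sin(t)*h-[0,0,np.cos(t)]; return np.c_[np.cross(y,z),y,z]
E
python3 - <<'E'
from h import *
from rig import robot
o=robot.get_obs()
q=o["q"]; M=R.from_euler("ZYZYZ",[0,0,0,0,0]) if 0 else None
def fk(q1,q23,q4,q5,q6): return R.from_euler("z",q1)*R.from_euler("y",q23)*R.from_euler("z",q4)*R.from_euler("y",q5)*R.from_euler("z",q6+np.pi/2)
print((fk(q[0],q[1]+q[2],q[3],q[4],q[5]).inv()*R.from_quat(o["tool_rot"])).magnitude())
def wr(yaw,th,q1,q23):
    T=R.from_matrix(tool(yaw,th)); W=(R.from_euler("z",q1)*R.from_euler("y",q23)).inv()*T*R.from_euler("z",-np.pi/2)
    e=W.as_euler("ZYZ",degrees=True); return e.round(0)
print("grasp",wr(13,15,.35,2.0))
for yw in (13,-30,-60,-90,-120,-167+0): print(yw,wr(yw,-45,.2,2.0))
G=np.array([.569,.180,.103])+.034*np.array([.195,.844,-.5]); T=tool(13,15)
P=G+.019*T[:,2]; print(G,P)
print("pre",mv(o,P-.12*T[:,2],T)); print("rot only via",mv(o,[.42,.35,.30],T))
E
```

```text
3.322290372149721e-16
grasp [15. 58. 26.]
13 [-40.  88.  34.]
-30 [-51.  60.   6.]
-60 [-48.  39. -17.]
-90 [-22.  22. -62.]
-120 [  32.   25. -133.]
-167 [ 51.  56. 178.]
[0.57563  0.208696 0.086   ] [0.57673621 0.21348753 0.06764741]
pre (array([-472.8, -258. ,   39. ]), array([-10.86,  12.28,  82.51]))
rot only via (array([-275.1, -152.5,  -77.4]), array([-10.86,  12.28,  82.51]))
```

Candidates (top view): lying white tumbler (195,186); white on stand (331,207); pink (298,206); purple (367,200); bottle (150,170). I choose the lying one in the cradle at (195,186), confirmed in the crop.

carry_out:
  series:
    - [-59,-32,0,-1.4,1.5,10.3,1]
    - [-118,-64,0,-2.7,3.1,20.6,1]
    - [-177,-97,0,-4.1,4.6,30.9,1]
    - [-236,-129,0,-5.4,6.1,41.2,1]
    - [-295,-161,10,-6.8,7.7,51.5,1]
    - [-354,-193,20,-8.1,9.2,61.8,1]
    - [-413,-226,30,-9.5,10.7,72.1,1]
    - [-473,-258,39,-10.9,12.3,82.5,1]
  force: 20

```text
time: 1.55
position: [0.5441, 0.2121, 0.1892]
tool_rot: [0.778, 0.615, 0.103, -0.081]
ft_force: [0.5, 0.4, 0.5]
grip_width: 0.0868
```

```bash
cat > st.py <<'E'
from h import *
from rig import robot
o=robot.get_obs(); print(o["time"],o["position"].round(4),np.degrees(o["q"]).round(0),o["ft_force"].round(1),o["grip_width"])
T=R.from_quat(o["tool_rot"]).as_matrix(); print("z",T[:,2].round(3),"y",T[:,1].round(3))
E
python3 - <<'E'
from st import *
G=np.array([.57563,.208696,.086]); W=tool(13,15)
print(mv(o,G+.019*W[:,2]-.05*W[:,2],W),mv(o,G+.019*W[:,2],W))
for n in("wrist","side"):
    c=robot.camera(n); cv2.imwrite(f"pics/{n}1.png",c["pixels"][:,:,::-1])
c=robot.camera("top"); crop(c,140,100,200,150,4,"pics/top1.png")
E
```

```text
1.55 [0.5441 0.2121 0.1892] [ 3. 27. 97. 18. 53.  5.] [0.5 0.4 0.5] 0.08676823152988992
z [ 0.06   0.254 -0.965] y [ 0.973 -0.231  0.   ]
(array([-23. ,  31.5,  69.7]), array([ 0.11, -0.11, -0.35])) (array([-23.1,  31.4, 119.7]), array([ 0.11, -0.11, -0.35]))
```

View pics/wrist1.png

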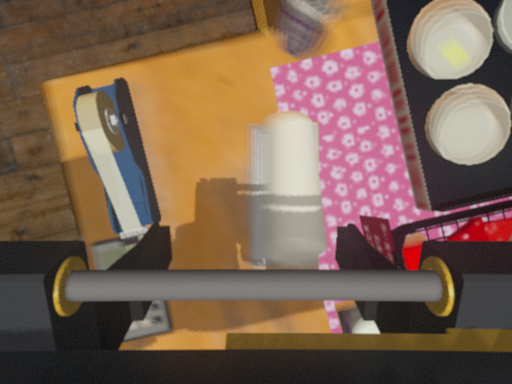

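View pics/side1.png

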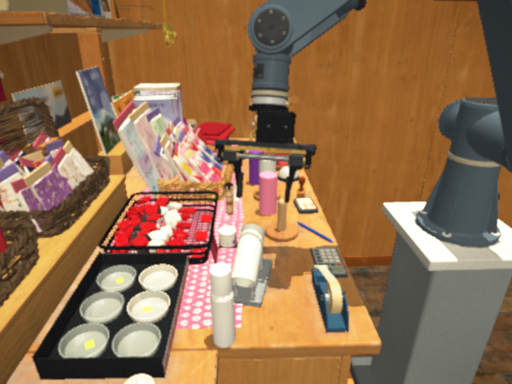

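The wrist view shows the tumbler at (290,180), a bit right of the finger centre (253). That fits the 31 mm shift still to go.

carry_out:
  series:
    - [-12,16,30,0,0,0,1]
    - [-23,31,65,0,0,0,1]
    - [-23,31,70,0,0,0,1]

```text
time: 2.08
position: [0.5726, 0.2004, 0.1132]
tool_rot: [0.777, 0.615, 0.101, -0.082]
ft_force: [-0.9, -0.8, 0.3]
grip_width: 0.087
```

```bash
python3 - <<'E'
from st import *
c=robot.camera("wrist"); cv2.imwrite(f"pics/wrist2.png",c["pixels"][:,:,::-1])
o=robot.get_obs()
W=tool(13,15);G=np.array([.57563,.208696,.086]);print(mv(o,G+.019*W[:,2],W))
B=np.array([.569,.180,.103]);ax=np.array([.195,.844,-.5])
n=W[:,1]; print([proj(c,B+d*ax+k*.026*n).round(0) for d in(0,.05,.12) for k in(-1,1)])
P=o["position"]; T=R.from_quat(o["tool_rot"]).as_matrix()
print([proj(c,P+k*.0435*T[:,1]).round(0) for k in(-1,0,1)])
E
```

```text
2.075 [0.5726 0.2004 0.1132] [ 1. 35. 96. 20. 47.  1.] [-0.9 -0.8  0.3] 0.08704583152294015
z [ 0.056  0.252 -0.966] y [ 0.973 -0.229 -0.004]
(array([ 0.8,  1.5, 48.1]), array([-0.13,  0.01, -0.25]))
[array([210., 272.]), array([303., 272.]), array([215., 193.]), array([297., 193.]), array([220., 108.]), array([291., 107.])]
[array([172., 238.]), array([254., 238.]), array([336., 238.])]
```

View pics/wrist2.png

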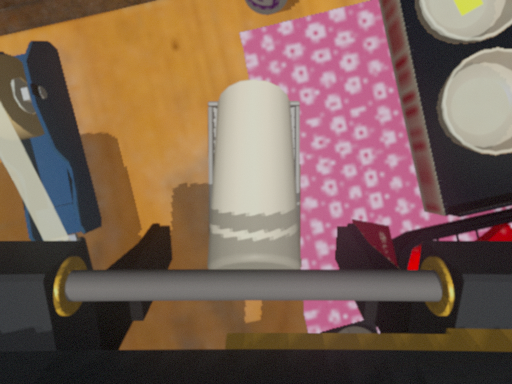

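The wrist view shows the tumbler sides at columns 213 and 299 near row 195. I predicted 215 and 297, so it is centred and well aligned. I'll descend.

carry_out:
  series:
    - [1,1.5,16,0,0,0,1]
    - [1,1.5,32,0,0,0,1]
    - [1,1.5,48,0,0,0,1]
    - [1,1.5,48,0,0,0,1]
    - [1,1.5,48,0,0,0,-0.2]
    - [1,1.5,48,0,0,0,-1]
    - [1,1.5,48,0,0,0,-1]
    - [1,1.5,48,0,0,0,-1]
  force: 20

```text
time: 3.12
position: [0.577, 0.2135, 0.0681]
tool_rot: [0.777, 0.616, 0.102, -0.082]
ft_force: [-1.4, 0.7, 0.1]
grip_width: 0.0548
```

```bash
python3 - <<'E'
from st import *
c=robot.camera("side"); crop(c,195,135,130,160,4.5 and 3.7,"pics/side3.png")
E
```

```text
3.125 [0.577  0.2135 0.0681] [ 3. 40. 96. 22. 42. -0.] [-1.4  0.7  0.1] 0.05475386488181298
z [ 0.057  0.253 -0.966] y [ 0.974 -0.229 -0.003]
```

View pics/side3.png

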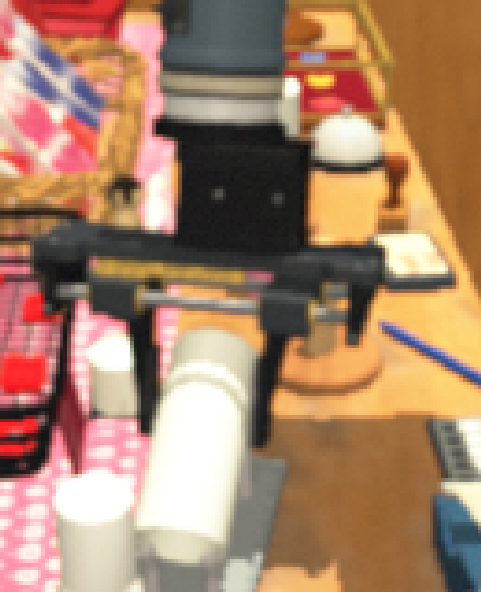

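Opening is 54.8 mm and still closing; I'll keep closing before lifting.

carry_out:
  series:
    - [0,0,0,0,0,0,-1]
    - [0,0,0,0,0,0,-1]
    - [0,0,0,0,0,0,-1]
  force: 25

```text
time: 3.55
position: [0.576, 0.2137, 0.0681]
tool_rot: [0.777, 0.616, 0.101, -0.083]
ft_force: [-1.0, -0.6, 0.9]
grip_width: 0.0517
```

```bash
python3 - <<'E'
from st import *
print(mv(o,o["position"]+[0,0,.13],T))
E
```

```text
3.55 [0.576  0.2137 0.0681] [ 3. 40. 96. 22. 42. -0.] [-1.  -0.6  0.9] 0.051677137058886054
z [ 0.054  0.253 -0.966] y [ 0.974 -0.228 -0.005]
(array([  33.7,   -0.7, -125.6]), array([0., 0., 0.]))
```

The opening has stopped at 51.7 mm, so it holds the 52 mm tumbler. I'll lift straight up.

carry_out:
  series:
    - [0,0,0,0,0,0,-1]
    - [5,0,-20,0,0,0,-1]
    - [12,0,-45,0,0,0,-1]
    - [21,0,-80,0,0,0,-1]
    - [30,0,-115,0,0,0,-1]
    - [36,0,-135,0,0,0,-1]
  force: 40

```text
time: 4.3
position: [0.5774, 0.2133, 0.2095]
tool_rot: [0.777, 0.616, 0.102, -0.082]
ft_force: [0.8, 0.8, -1.5]
grip_width: 0.0515
```

```bash
python3 - <<'E'
from st import *
W=tool(13,-45); F=np.array([.4875,.019,.14+.12-.034]); # grasp point when rim 0.14
print(W[:,2], F+.019*W[:,2], mv(o,F+.019*W[:,2],W)); M=mv(o,[.53,.13,.25],W); print(M)
c=robot.camera("side"); crop(c,145,85,180,160,3.7,"pics/side4.png")
c=robot.camera("wrist"); cv2.imwrite(f"pics/wrist4.png",c["pixels"][:,:,::-1])
E
```

```text
4.3 [0.5774 0.2133 0.2095] [ 3. 28. 91. 17. 58.  7.] [ 0.8  0.8 -1.5] 0.051464681950725684
z [ 0.057  0.253 -0.966] y [ 0.974 -0.228 -0.002]
[-0.15906442 -0.68898368 -0.70710678] [0.48447778 0.00590931 0.21256497] (array([-214.8,  -43.1,  -60.7]), array([ -0.2 , -60.03,  -0.16]))
(array([-78.3, -27.3, -62.8]), array([ -0.2 , -60.03,  -0.16]))
```

View pics/side4.png

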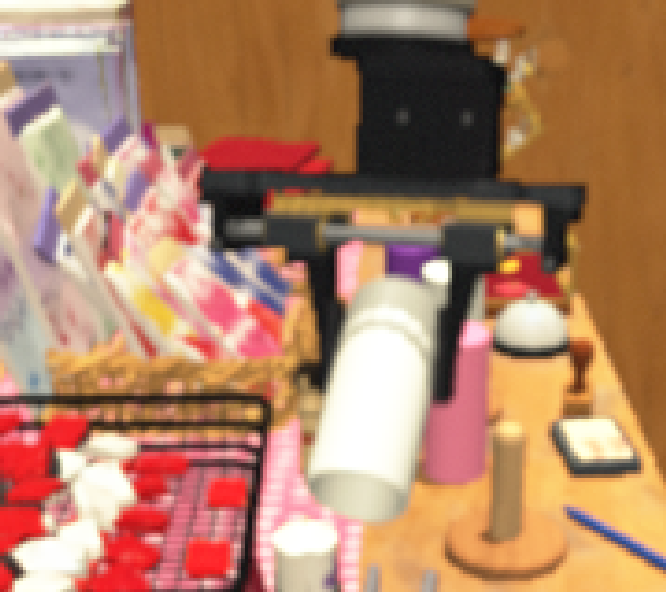

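Held clear of the cradle, still sloped about 30°. Next I turn it −60° about the jaw axis while moving part of the way.

carry_out:
  series:
    - [-10,-3,-12,0,-8,0,-1]
    - [-20,-7,-24,0,-18,0,-1]
    - [-31,-11,-36,0,-27,0,-1]
    - [-43,-15,-45,0,-36,0,-1]
    - [-55,-19,-52,0,-45,0,-1]
    - [-67,-23,-58,0,-53,0,-1]
    - [-78,-27,-63,0,-60,0,-1]
    - [-78,-27,-63,0,-60,0,-1]

```text
time: 5.4
position: [0.53, 0.1312, 0.2473]
tool_rot: [0.723, 0.576, -0.301, 0.236]
ft_force: [-0.6, 0.1, -1.6]
grip_width: 0.0516
```

```bash
python3 - <<'E'
from st import *
W=tool(13,-45); F=np.array([.4875,.019,.14+.12-.034])
print(mv(o,F+.019*W[:,2],W))
c=robot.camera("side"); crop(c,145,65,180,180,3.3,"pics/side5.png")
E
```

```text
5.4 [0.53   0.1312 0.2473] [ 21.  38.  78. -36.  93.  42.] [-0.6  0.1 -1.6] 0.051593010178757434
z [-0.164 -0.688 -0.708] y [ 0.974 -0.226 -0.005]
(array([-69. , -15.8, 118.2]), array([-0.27, -0.03,  0.17]))
```

View pics/side5.png

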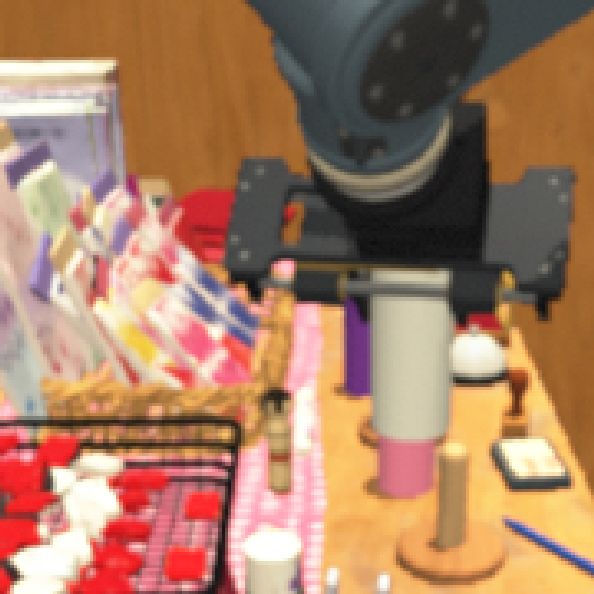

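The side view shows the tumbler upright, mouth down, at (237,170). I move it over the peg.

carry_out:
  series:
    - [-14,-3,24,0,0,0,-1]
    - [-28,-6,48,0,0,0,-1]
    - [-42,-9,72,0,0,0,-1]
    - [-56,-13,96,0,0,0,-1]
    - [-69,-16,118,0,0,0,-1]
    - [-69,-16,118,0,0,0,-1]

```text
time: 6.2
position: [0.4842, 0.0044, 0.2137]
tool_rot: [0.725, 0.574, -0.3, 0.235]
ft_force: [1.0, 1.1, -1.1]
grip_width: 0.0512
```

```bash
python3 - <<'E'
from st import *
W=tool(13,-45); F=np.array([.4875,.019,.14+.12-.034])
print(mv(o,F+.019*W[:,2],W))
c=robot.camera("side"); crop(c,205,85,140,160,3.7,"pics/side6.png")
C=np.array([*(o["position"]-.019*T[:,2])[:2],.14])
print("expected rim side L/R",[proj(c,C+[k*.026,0,0]) for k in(-1,0,1)],proj(c,[.4875,.019,.1]))
t=robot.camera("top"); crop(t,210,150,110,90,6,"pics/top6.png")
print(proj(t,C+[0,0,.12]))
E
```

```text
6.2 [0.4842 0.0044 0.2137] [ 11.  34.  94. -41.  78.  43.] [ 1.   1.1 -1.1] 0.05117129563603452
z [-0.164 -0.685 -0.71 ] y [ 0.973 -0.23  -0.004]
(array([ 1.8, -0. , -0.3]), array([-0.36, -0.22, -0.07]))
expected rim side L/R [array([293.30130869, 184.21847723]), array([283.02167612, 184.34036527]), array([272.72511124, 184.46286086])] [282.4609654  198.96505779]
[257.9068165  210.00810396]
```

View pics/side6.png

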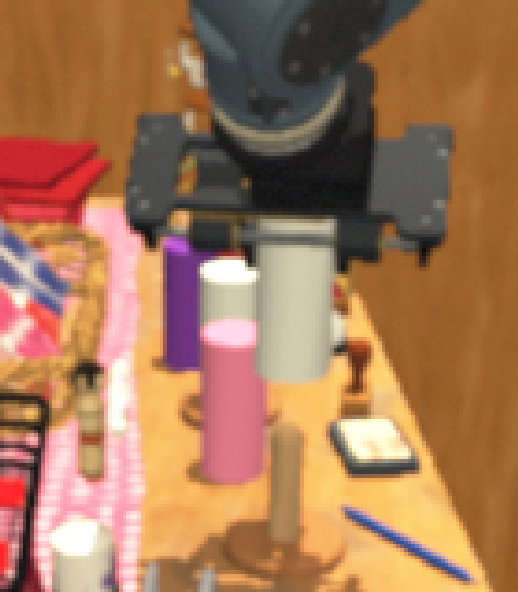

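View pics/top6.png

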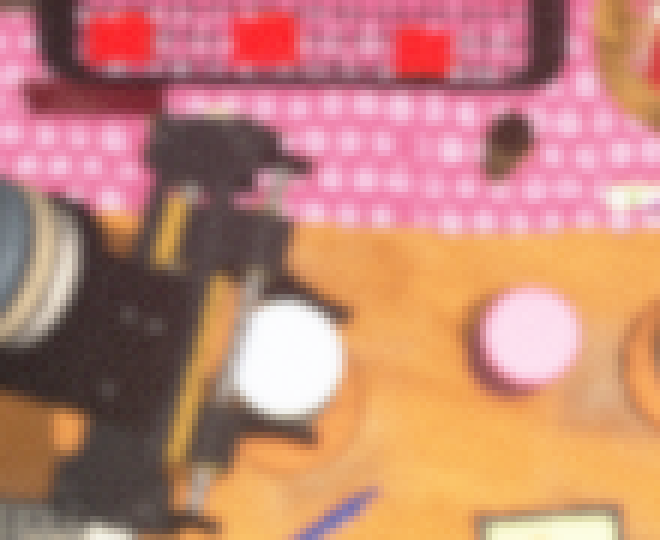

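The top view puts the tumbler's bottom at (258.1,209.6), where (257.9,210.0) is expected. In the side view the rim centre is near (284,184) and the peg tip at column 282, an offset of about 3 mm against 10 mm of clearance. I'll lower partway and check.

carry_out:
  series:
    - [9,0,9,0,0,0,-1]
    - [18,0,18,0,0,0,-1]
    - [28,0,28,0,0,0,-1]
    - [38,0,38,0,0,0,-1]
    - [48,0.5,48,0,0,0,-1]
    - [58,0.5,58,0,0,0,-1]
    - [58,0.5,58,0,0,0,-1]

```text
time: 7.18
position: [0.4856, 0.006, 0.1307]
tool_rot: [0.724, 0.575, -0.3, 0.235]
ft_force: [0.2, 0.1, -1.7]
grip_width: 0.0513
```

```bash
python3 - <<'E'
from st import *
W=tool(13,-45); F=np.array([.4875,.019,.014+.12-.034])
print(mv(o,F+.019*W[:,2],W), o["moment"])
c=robot.camera("side"); crop(c,205,105,140,150,3.7,"pics/side7.png")
E
```

```text
7.175 [0.4856 0.006  0.1307] [ 11.  41.  97. -43.  70.  49.] [ 0.2  0.1 -1.7] 0.05128167319043501
z [-0.163 -0.685 -0.71 ] y [ 0.974 -0.228 -0.004]
(array([30.9, -0.9, 31.6]), array([-0.27, -0.21,  0.02])) [ 0.50035428 -0.09416739  0.00485696]
```

View pics/side7.png

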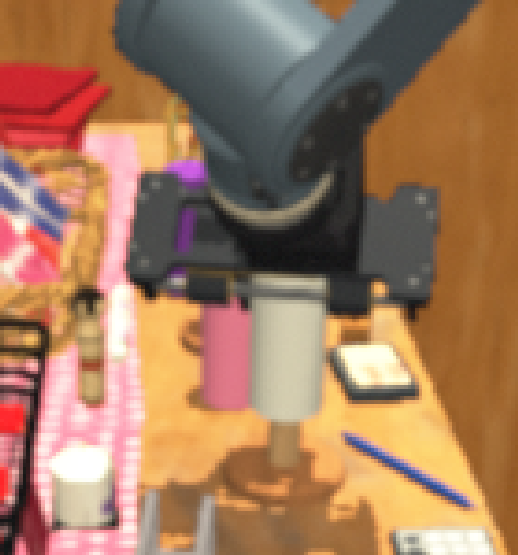

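The peg is inside the mouth (rim at crop (288,415), peg at (285,440)) with no side force. I continue down, finishing in small steps.

carry_out:
  series:
    - [5,0,5,0,0,0,-1]
    - [11,0,11,0,0,0,-1]
    - [17,-0.5,17,0,0,0,-1]
    - [22,-0.5,22,0,0,0,-1]
    - [26,-0.5,26,0,0,0,-1]
    - [26,-0.5,26,0,0,0,-1]

```text
time: 7.98
position: [0.4853, 0.0062, 0.0942]
tool_rot: [0.724, 0.575, -0.3, 0.236]
ft_force: [-0.7, -0.0, -1.7]
grip_width: 0.0512
```

carry_out:
  series:
    - [1,0,1,0,0,0,-1]
    - [2,0,2,0,0,0,-1]
    - [2,0,2,0,0,0,-1]

```text
time: 8.35
position: [0.4853, 0.0062, 0.0915]
tool_rot: [0.724, 0.575, -0.3, 0.236]
ft_force: [-1.1, 0.1, -1.5]
grip_width: 0.0514
```

```bash
python3 - <<'E'
from st import *
W=tool(13,-45); F=np.array([.4875,.019,.014+.12-.034])
print(mv(o,F+.019*W[:,2],W), o["moment"])
c=robot.camera("side"); crop(c,225,145,100,110,5.4,"pics/side8.png")
E
```

```text
8.35 [0.4853 0.0062 0.0915] [ 11.  45.  97. -44.  67.  53.] [-1.1  0.1 -1.5] 0.051366938715502006
z [-0.163 -0.686 -0.709] y [ 0.974 -0.228 -0.003]
(array([ 3.1, -0.7,  3.8]), array([-0.25, -0.19,  0.  ])) [ 0.48154834 -0.03642348 -0.00119117]
```

View pics/side8.png

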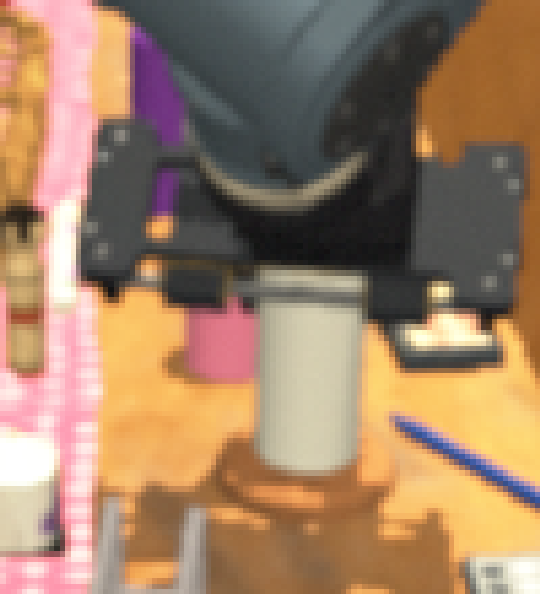

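carry_out:
  series:
    - [1,0,1,0,0,0,-1]
    - [2,0,2,0,0,0,-1]
    - [2,0,2,0,0,0,-1]

```text
time: 8.78
position: [0.4852, 0.0062, 0.0885]
tool_rot: [0.724, 0.575, -0.3, 0.236]
ft_force: [0.4, 0.3, -1.0]
grip_width: 0.0512
```

carry_out:
  series:
    - [0.7,0,0.7,0,0,0,-1]
    - [0.7,0,0.7,0,0,0,-1]

```text
time: 9.02
position: [0.4852, 0.0063, 0.0875]
tool_rot: [0.724, 0.575, -0.3, 0.236]
ft_force: [-0.6, -0.1, -2.3]
grip_width: 0.0515
```

carry_out:
  series:
    - [0.7,0,0.7,0,0,0,-1]
    - [0.7,0,0.7,0,0,0,-1]

```text
time: 9.28
position: [0.4852, 0.0062, 0.0867]
tool_rot: [0.724, 0.575, -0.3, 0.236]
ft_force: [-0.1, -0.9, 0.5]
grip_width: 0.051
```

carry_out:
  series:
    - [0.5,0,0.5,0,0,0,-1]
    - [0.5,0,0.5,0,0,0,-1]

```text
time: 9.52
position: [0.4852, 0.0061, 0.0866]
tool_rot: [0.724, 0.575, -0.3, 0.236]
ft_force: [-0.9, 1.2, 5.0]
grip_width: 0.0513
```

carry_out:
  series:
    - [0.5,0,0.5,0,0,0,-1]
    - [0.5,0,0.5,0,0,0,-1]

```text
time: 9.78
position: [0.4852, 0.006, 0.0866]
tool_rot: [0.724, 0.575, -0.3, 0.237]
ft_force: [-0.9, 1.4, 5.2]
grip_width: 0.0517
```

Contact: +5 N upward (from −1.7 N) with the grasp point at z = 0.100, which is exactly the height expected for a seated rim. Before letting go I check that it's flat.

```bash
python3 - <<'E'
from st import *
print(o["moment"].round(2))
c=robot.camera("side"); crop(c,250,165,70,85,7,"pics/side9.png")
c=robot.camera("top"); crop(c,225,180,70,60,9,"pics/top9.png")
print(proj(c,[.4875,.019,.134]))
E
```

```text
9.775 [0.4852 0.006  0.0866] [ 11.  46.  97. -44.  67.  53.] [-0.9  1.4  5.2] 0.05171689440206964
z [-0.163 -0.687 -0.708] y [ 0.974 -0.228 -0.003]
[ 0.01  0.2  -0.14]
[257.67815666 213.59934615]
```

View pics/side9.png

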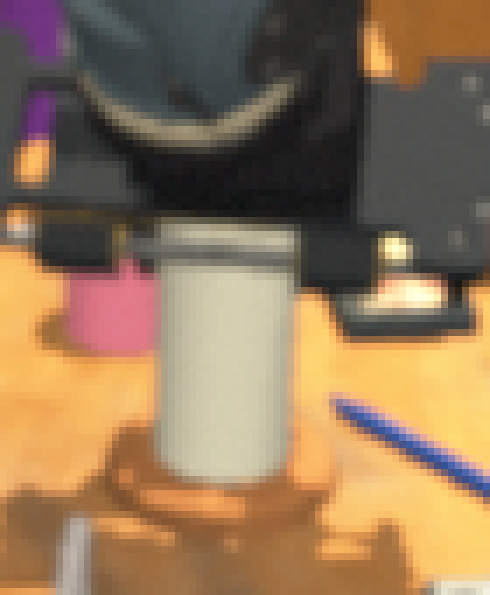

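View pics/top9.png

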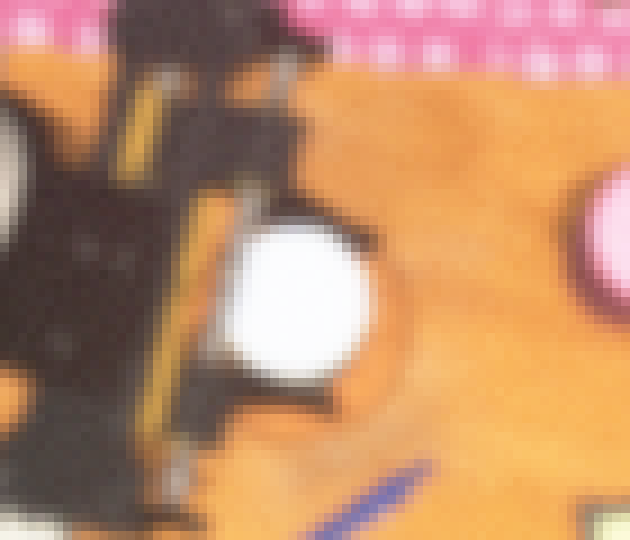

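The tumbler is seated on the disc and centred (top view (257.7,213.5), expected (257.7,213.6)). I open the fingers slowly, then fully.

carry_out:
  series:
    - [0,0,0,0,0,0,0.25]
    - [0,0,0,0,0,0,0.3]
    - [0,0,0,0,0,0,0.4]
    - [0,0,0,0,0,0,0.6]
    - [0,0,0,0,0,0,0.8]
    - [0,0,0,0,0,0,0.8]
    - [0,0,0,0,0,0,0.8]
  force: 5

```text
time: 10.75
position: [0.4852, 0.006, 0.0866]
tool_rot: [0.724, 0.575, -0.3, 0.237]
ft_force: [0.3, 0.0, -0.9]
grip_width: 0.0776
```

```bash
python3 - <<'E'
from st import *
c=robot.camera("side"); crop(c,225,145,100,110,5.4,"pics/side10.png")
c=robot.camera("top"); crop(c,225,180,70,60,9,"pics/top10.png")
E
```

```text
10.75 [0.4852 0.006  0.0866] [ 11.  46.  97. -44.  67.  53.] [ 0.3  0.  -0.9] 0.07759148475785187
z [-0.163 -0.687 -0.708] y [ 0.974 -0.228 -0.003]
```

View pics/side10.png

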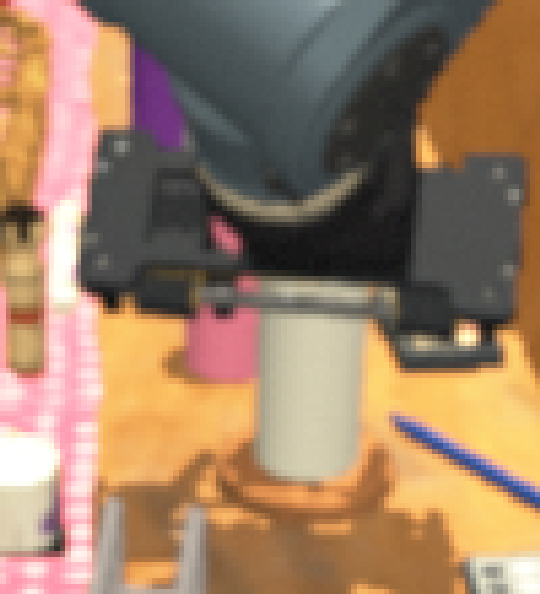

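View pics/top10.png

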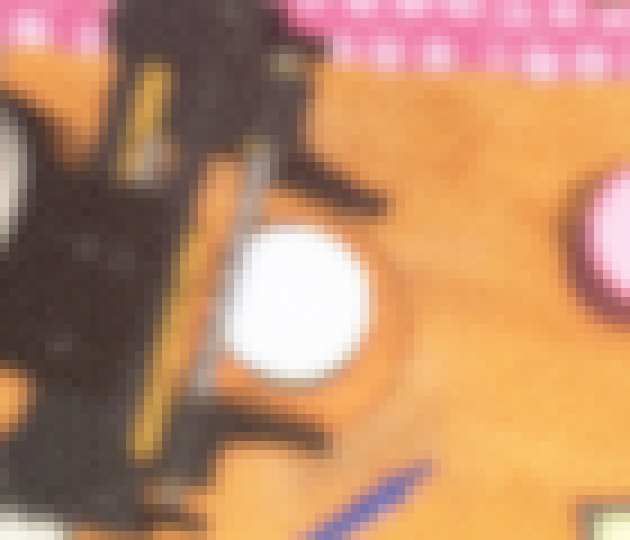

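It stands on its own, with both fingers clear. I withdraw straight back along the tool axis.

carry_out:
  series:
    - [0,0,-8,0,0,0,0.8]
    - [0,0,-25,0,0,0,0.8]
    - [0,0,-50,0,0,0,0.8]
    - [0,0,-80,0,0,0,0.8]
    - [0,0,-115,0,0,0,0.8]
    - [0,0,-150,0,0,0,0.8]
    - [0,0,-150,0,0,0,0.8]
    - [0,0,-150,0,0,0,0.8]

```text
time: 11.85
position: [0.5088, 0.1091, 0.1926]
tool_rot: [0.723, 0.575, -0.301, 0.236]
ft_force: [-0.1, -0.8, -0.9]
grip_width: 0.0782
```

```bash
python3 - <<'E'
from st import *
c=robot.camera("side"); crop(c,195,115,130,180,3.3,"pics/side11.png")
c=robot.camera("top"); crop(c,140,150,230,110,3.4,"pics/top11.png")
E
```

```text
11.85 [0.5088 0.1091 0.1926] [ 20.  40.  85. -36.  85.  46.] [-0.1 -0.8 -0.9] 0.07820931032973011
z [-0.163 -0.688 -0.707] y [ 0.974 -0.228 -0.004]
```

View pics/side11.png

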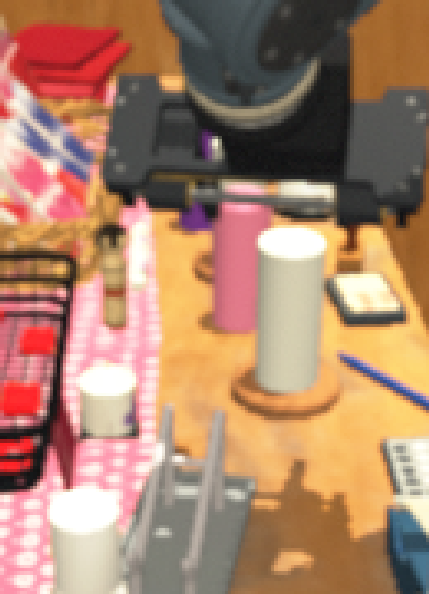

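View pics/top11.png

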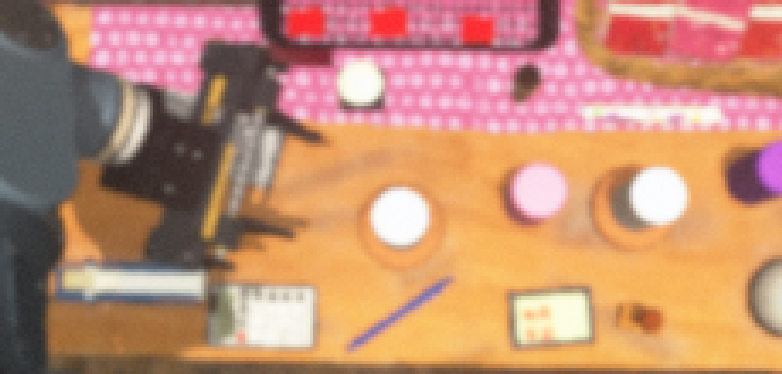

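The tumbler stands upright and flat on the free stand at crop (400,216). The other tumbler (658,195), doll, candle and bottle haven't moved, and the robot is clear of everything.

```bash
python3 - <<'E'
from rig import robot
print(robot.hand_in(), robot.get_obs()["time"])
E
```

```text
the job is handed in; nothing more can be done
the job is handed in; nothing more can be done
```

The tumbler is now upside down over the empty peg, with its rim on the disc, and the job is handed in after about 12 s of robot time. I gripped it by the sides near its bottom, lifted it straight out of the cradle and turned it 60° to point the mouth down. I then lowered it in small steps until it touched with about 5 N, let go, and backed the gripper away.

- **Seating:** contact came with the grasp point at 0.100 m, the height expected for a seated rim. Just before I let go, its top was within about 0.1 pixel of where a centred tumbler should appear in the top view. Both views after I backed away show it standing upright and flat.
- **Surroundings:** the other tumbler and the doll, candle and bottle stand where they did before. The gripper was clear of everything, and the highest force I read was about 5 N.
- **Disagreements:**
  - Above the peg, the side view put the rim about 3 mm off in x, while the top view showed it centred. I lowered anyway, as the peg has about 10 mm of clearance, and saw no sideways force.
  - An early side-view reading of the disc centre was 14 mm off in y. I left it out because the peg blocked the view, and the peg tip measured from two views agreed to 1 mm.
  - One early two-view measurement of the tumbler's upper end had rays missing by 10 mm. The wrist camera confirmed the tumbler's position before I gripped it.

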